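Seat the sample cassette and reset the X-ray interlock pair

TASK

Push the sample cassette all the way in under the X-ray tube until it meets its stop. Then reset the interlock: with one fingertip on each, press the two yellow buttons of the grey panel down together, hold both fully down for about three seconds, and let go. Grasp nothing, and leave the red stop button and the loose things lying about alone.

Things in the scene. Friction and masses are not known exactly. Their poses are not given: they have to be found in the camera images.
- fixture: X-ray fixture bolted down: aluminium base plate (x -55 to +290 mm, 170 wide, 12 thick), two steel rails (tops 28 mm up, 108 mm apart) with the cassette between them, and a frame with a slanting brass tube (x +150 to +300 mm, 235 mm tall, nose 95 mm up). Origin: on the table, on the cassette centre line. x axis: level, the way the cassette is pushed in, roughly away from the robot; z up.
- cassette_front (a point): Centre of the flat upright front face of the cassette (the face to push, on the robot side), 32 mm above the table. The cassette is a black block 170 long, 100 wide, underside 14 and top 50 mm above the table, with a blue bar along its front edge and a paper sheet with three red seals on top. It slides only along the fixture x axis; same axes as the fixture.
- cassette (a joint): How far in the cassette is (m): 0 fully out (front face at fixture x = -50 mm), 0.100 at its hard stop (front face at fixture x = +50 mm). It starts 50 to 100 mm short of the stop, sliding takes about 2 N, and it stays where it is left.
- panel: Grey interlock panel box bolted to the table, 200 (x) x 150 (y) x 55 mm tall. Origin: on the table surface under the midpoint between the two yellow buttons; the box spans x -90 to +110 mm, y +-75 mm. z is up; the two yellow buttons lie on its y axis.
- pair_mid (a point): Midpoint between the tops of the two unpressed yellow buttons, 77 mm above the table. Same axes as the panel.
- reset_left_top (a point): Centre of the top of the left yellow reset button (panel x 0, y +30 mm), 22 mm in diameter; it stands 10 mm above the dark steel collar (38 mm in diameter) around it and moves down with the button. The two button centres are 60 mm apart.
- reset_right_top (a point): Centre of the top of the right yellow reset button (panel x 0, y -30 mm), the same as the left one.
- reset_left (a joint): How far the left yellow button is pressed (m): 0 up, 0.006 fully down. Sprung: it starts to move at about 1.2 N, is fully down at 4 N, and springs back when let go.
- reset_right (a joint): The same for the right yellow button.
- stop (a joint): How far the red stop button (28 mm in diameter in a yellow collar, at panel x -60, y -42 mm, top 76 mm above the table) is pressed (m): 0 up, 0.005 down. Leave it alone.
- vial: Small closed white-capped vial, 24 mm in diameter, 40 mm tall, standing loose on the panel near its far corner (panel x about +83, y about -45 mm). Origin at the centre of its underside.
- jar: Amber sample jar, 48 mm in diameter, 45 mm tall, standing loose on the table. Origin at the centre of its underside.
- laser: Black alignment laser on a small foot, about 70 x 30 x 34 mm tall, loose. Origin at the centre of the foot's underside.
- driver: Screwdriver lying loose at the side.
- mug: Blue mug, 76 mm in diameter, 90 mm tall, loose, at the left side. Origin at the centre of its underside.
- tape: Roll of clear tape, 90 mm in diameter, 25 mm tall, lying loose. Origin at the centre of its underside.
- tin: Green tin, 70 x 50 x 30 mm tall, loose, at the right side. Origin at the centre of its underside.

How it is judged:
By the outcome, as a careful person would: the job done as asked, in the order asked, and still so for the second after the job is handed in, with the robot touching nothing.
It also fails if it takes over 58 s, if anything falls off the work surface, if the arm or the gripper's body presses on something with over 40 N, if the wrist force passes 120 N, or if a joint passes its speed limit or range.

ROBOT

A 6-joint arm with a two-finger parallel gripper is mounted at the origin on the work surface. World frame = base frame: x ahead of the robot, y to its left, z up, the work surface at z = 0. Lengths are in mm, angles in rad, forces in N, time in s.
With the tool pointing down it reaches from about 400 to 925 mm from the base axis. Payload 12.5 kg.
Tool frame: the origin (TCP) lies midway between the tips of the shut fingers; the grasp point (between the pads) lies 19 mm behind it (env.grip_depth is the distance from the TCP to the grasp point, in mm); z points along the fingers, y is the line along which they close (so a half turn about z gives the same grasp; the last joint's range is limited). The gripper opens to 95 mm and grips with 3 to 60 N. Pads are 20 mm wide; open, the fingers measure 119 mm over their backs; the gripper's body (75 mm by 180 mm) begins 59 mm behind the grasp point.
Start: joints at [1.154, 0.491, 1.559, -0, 1.092, -0.106], TCP at [191.121, 595.079, 214.661] pointing down, gripper open.
Joint ranges: [-3.1, 3.1], [-0.84, 2.19], [0.05, 2.79], [-1.13, 4.28], [0.06, 2.93], [-2.69, 2.69]. Speed limits (rad/s): [2.22, 2.22, 2.79, 3.14, 3.14, 3.14].

INTERFACE

Orientations are given as [roll, pitch, yaw] about the fixed x, y, z axes, in that order (R = Rz(yaw) Ry(pitch) Rx(roll)).
In Python, from cell import monitor, viewer, order, env gives the robot as it stands.
- The arm moves only by the tool move_arm, never from a script. Its argument "moves" is one flat list of numbers, 4 for each row, row after row: the shift along the tool's x, y, z normalised to -1 to 1, where 1 is 0.15 m, then the turn about the tool's z normalised to -1 to 1, where 1 is pi/2 rad. A call has 1 to 10 rows; each row shifts and turns the commanded pose from where the row before left it, along the tool's axes as they then stand; what a row does not reach is not made up. A row lasts 1/8 s, in which the tool goes at most 62.5 mm and 10.7 degrees, less where a joint would pass 70% of its speed; a pose out of reach is approached as far as the arm can. A call with a number of a shift or a turn outside -1 to 1 is refused whole. A call with a gripper value outside its range is refused whole. "claw" is the finger opening in mm, from 0 to 95.1, set as the call begins (left out, the last holds). The fingers move at their own pace and stop on an object; the grip force is fixed at half the most. Time passes only in rows, so rows that do not move let the fingers close. It gives the time, the measured TCP pose, the force, the opening and the grip force at its end, in the units of the state.
- monitor.state(): the state, without advancing time (a new reading comes with each control period).
- viewer.read_camera(name): name is "scene" or "top" or "wrist"; returns the picture (400x640x3 uint8, red, green, blue); there is no depth.
- viewer.camera_info(name): a dict with "K" (3x3 intrinsics, pixels), "camera_from_world" (4x4, takes a point from world to camera coordinates). Camera axes: x right, y down, z forward; pixel columns grow to the right and rows downward; lengths in mm; the calibration is good to about 2 mm. A picture is of the moment at which its call begins: read the wrist's pose just before it. camera_info takes no time and is no camera call; for the wrist camera it gives the pose at the moment of the call.
- order.job_done(): hands the job in; it is judged then, once.
The state is a dict: "t": time; "joints": joint angles; "qvel": joint speeds; "tau": joint torques, N m; "eef_pos": TCP position; "tcp_rot": TCP orientation; "ft_force": force on the tool from outside, world axes, zero at the start; "moment": the same for the moment, N m; "opening": opening from 0.0 (shut) to 1.0 (fully open); "grip_force": force on a finger pad.
Only numpy, scipy, OpenCV 4.12 (cv2) and the standard library are available. Lean on these libraries where they do the work, as an engineer would, in place of code of your own. Each camera call takes 0.05 s, during which the arm holds its last target. There are 200 camera calls.

## Working session

There is one attempt and no reset: what is moved stays moved. The work goes in short steps, Python scripts to look and compute and a tool call to move; the robot and the scene stay as the last step left them, time stands still between calls to the robot, and variables do not carry over. Pictures are saved under pics/ and viewed, at most 10 in all, crops included, and the job is handed in when it is done.

Besides the shell and the picture viewer there is one more tool, called after ">>>" by a JSON object that holds its "api" and its "payload", one argument or row to a line. move_arm: Moves the arm, as the interface text tells. Scaled input: -1 to 1 covers 0.15 m each way for a shift and pi/2 rad each way for a turn. Its arguments: {"type":"object","properties":{"moves":{"type":"array"},"claw":{"type":"number"}},"required":["moves"]}

```bash
mkdir -p pics; python3 - <<'E'
from cell import monitor, viewer
import cv2
s=monitor.state();print(s)
for n in("top","scene"):
    i=viewer.camera_info(n);print(n,i["K"],i["camera_from_world"])
    cv2.imwrite(f"pics/{n}.png",viewer.read_camera(n)[:,:,::-1])
E
```

```text
{'t': 0.0, 'joints': array([ 1.15439583e+00,  4.91569221e-01,  1.55947976e+00, -2.61148007e-06,
        1.09168085e+00, -1.05610636e-01]), 'qvel': array([-0.00074688, -0.00190137,  0.00014348, -0.00146863, -0.00097514,
        0.000716  ]), 'tau': array([ 1.08763204e-03, -6.12656236e+01, -2.58186901e+01,  6.93538575e-02,
        4.82051005e-02, -1.02196491e-04]), 'eef_pos': array([191.01377244, 594.82897641, 214.04530709]), 'tcp_rot': array([-3.14046157e+00, -1.17571141e-04,  2.83080393e+00]), 'ft_force': array([-0.06394783, -0.49616877,  0.38807981]), 'moment': array([ 0.00067081,  0.00292133, -0.00275106]), 'grip_force': 0.0, 'opening': 0.9964357085572553}
top [[369.2592609    0.         319.98110765]
 [  0.         369.2592609  201.2181057 ]
 [  0.           0.           1.        ]] [[-1.11860650e-02 -9.99937203e-01  6.80068684e-04  8.94807684e+00]
 [-9.97634384e-01  1.11141660e-02 -6.78388616e-02  4.94746741e+02]
 [ 6.78270431e-02 -1.43730982e-03 -9.97696059e-01  1.23265396e+03]
 [ 0.00000000e+00  0.00000000e+00  0.00000000e+00  1.00000000e+00]]
scene [[510.84524626   0.         314.66752614]
 [  0.         510.84524626 197.9986455 ]
 [  0.           0.           1.        ]] [[-6.31268297e-01  7.75533007e-01 -6.99233705e-03  3.05809896e+02]
 [ 5.43772667e-01  4.36155499e-01 -7.16993492e-01 -2.20441576e+02]
 [-5.53002373e-01 -4.56417503e-01 -6.97044790e-01  1.76370883e+03]
 [ 0.00000000e+00  0.00000000e+00  0.00000000e+00  1.00000000e+00]]
```

View pics/top.png

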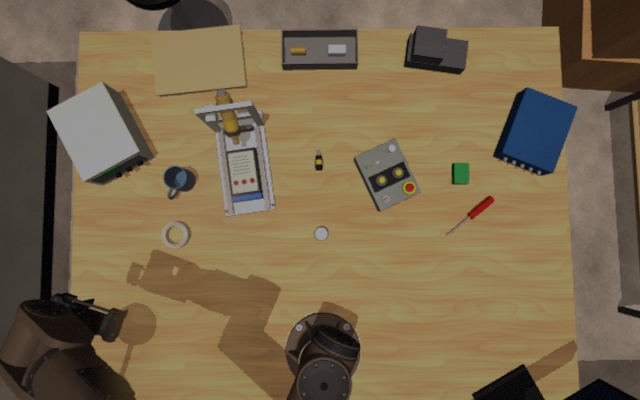

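View pics/scene.png

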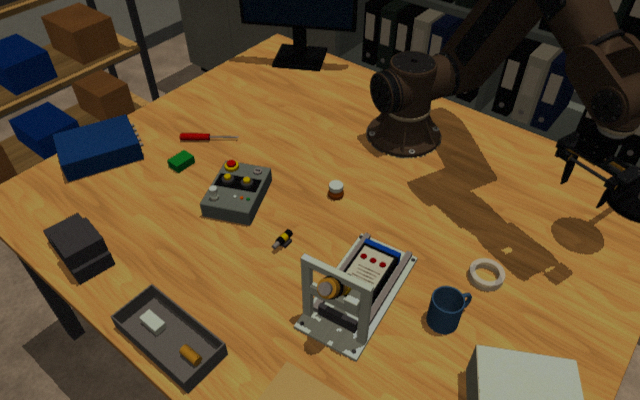

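The top view shows the cassette's blue bar near (247,197) and the panel's yellow buttons near (383,180) and (398,172). The red stop is near (410,188) and the vial near (392,147). In the scene view the blue bar is near (380,250) and the buttons near (228,178) and (247,181). Next I'll mask and cast rays.

```bash
cat > h.py <<'E'
import numpy as np, cv2
from cell import viewer, monitor
def ray(n,px,info=None):
    i=info or viewer.camera_info(n);T=np.array(i["camera_from_world"]);R,t=T[:3,:3],T[:3,3]
    d=R.T@np.linalg.inv(i["K"])@[px[0],px[1],1.];return -R.T@t,d/np.linalg.norm(d)
def onz(n,px,z,info=None):
    c,d=ray(n,px,info);return c+d*(z-c[2])/d[2]
def blobs(img,lo,hi,box,amin=6):
    h=cv2.cvtColor(img,cv2.COLOR_RGB2HSV);m=cv2.inRange(h,np.array(lo),np.array(hi))
    k=np.zeros_like(m);x0,y0,x1,y1=box;k[y0:y1,x0:x1]=m[y0:y1,x0:x1]
    n,l,s,c=cv2.connectedComponentsWithStats(k)
    return [(c[i].round(1),s[i,4],cv2.minAreaRect(np.argwhere(l==i)[:,::-1].astype(np.float32))) for i in range(1,n) if s[i,4]>=amin]
E
python3 - <<'E'
from h import *
t=cv2.imread("pics/top.png")[:,:,::-1].copy();s=cv2.imread("pics/scene.png")[:,:,::-1].copy()
Y=((22,130,100),(35,255,255));B=((100,120,40),(125,255,255));Rd=((0,170,90),(6,255,255))
for nm,c,bt,bs,z in(("yel",Y,(360,140,420,205),(205,155,270,195),77),("blue",B,(215,180,280,215),(355,230,405,275),50),("red",Rd,(215,140,420,205),(205,155,410,270),50)):
    for n,i,b in(("top",t,bt),("scene",s,bs)):
        for c0,a,r in blobs(i,*c,b,3): print(nm,n,c0,a,np.round(r[1],1),onz(n,c0,z).round(1)[:2], [onz(n,p,z).round(0)[:2].tolist() for p in cv2.boxPoints(r)] if nm=="blue" else "")
a=cv2.resize(t[85:225,205:275],None,fx=5,fy=4.2,interpolation=2)
a=cv2.resize(t[85:220,205:275],None,fx=4,fy=4,interpolation=cv2.INTER_CUBIC);b=cv2.resize(t[125:225,345:430],None,fx=5,fy=5,interpolation=cv2.INTER_CUBIC)
h=np.zeros((540,710,3),np.uint8);h[:540,:280]=a;h[:500,285:710]=b
cv2.imwrite("pics/crop.png",h[:,:,::-1])
E
```

```text
yel top [398. 172.] 37 [5.7 5.7] [ 582.7 -250.2] 
yel top [381.3 179.8] 36 [6. 6.] [ 557.9 -195.5] 
yel top [408.3 187.4] 74 [12. 12.] [ 532.3 -282.2] 
yel scene [231.1 166.1] 54 [ 7.3 14.3] [ 548.  -270.3] 
yel scene [227.  175.3] 32 [5. 6.] [ 584.7 -249.8] 
yel scene [246.  178.9] 32 [5. 6.] [ 561. -195.] 
blue top [252.2 196.2] 91 [ 4.8 20.9] [511.6 226.7] [[514.0, 265.0], [524.0, 197.0], [509.0, 194.0], [498.0, 262.0]]
blue scene [382.6 248.1] 196 [40.1  8.8] [510.8 250.3] [[524.0, 199.0], [495.0, 192.0], [497.0, 302.0], [525.0, 306.0]]
red top [252. 180.] 9 [2. 2.] [565.4 227.4] 
red top [243.7 181. ] 7 [2. 2.] [562.3 254.8] 
red top [409.3 187. ] 43 [7. 6.] [ 536.3 -292. ] 
red scene [230.6 162.5] 39 [5. 7.] [ 516.9 -309.3] 
red scene [363.4 255.4] 16 [5. 3.] [562.2 225.5] 
red scene [372.6 260. ] 15 [4.2 4.2] [559.8 252.5] 
red scene [382.5 263.8] 15 [3. 5.] [554.3 279. ]
```

View pics/crop.png

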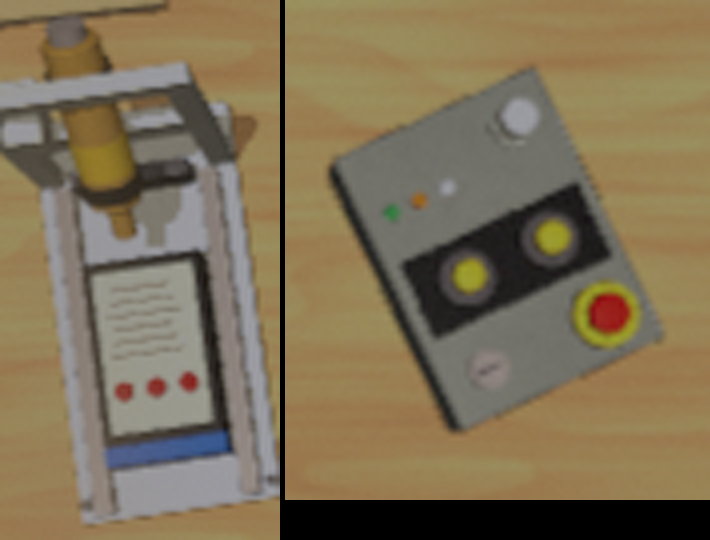

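The crop confirms the layout. Fixture yaw is about 0.147 rad, with the cassette's front face near (500,244). Panel yaw is about 0.42 rad, and the button midpoint is near (571.5,-222.5). The measured button spacing is 60 mm, which matches the given value. I'll turn first and set the finger opening to 48, which puts the tip centres about 60 mm apart.

>>> {"api": "move_arm", "payload": {
  "moves": [0, 0, 0, -0.1, 0, 0, 0, -0.1, 0, 0, 0, -0.092, 0, 0, 0, 0],
  "claw": 48
}}

```text
t: 0.6
eef_pos: [191.1, 595.0, 214.4]
tcp_rot: [-3.141, -0.0, -2.995]
ft_force: [0.1, -0.6, -0.7]
opening: 0.639
grip_force: 0.0
```

```bash
cat >> h.py <<'E'
from scipy.spatial.transform import Rotation as Ro
def togo(tgt):
    s=monitor.state();R=Ro.from_euler("xyz",s["tcp_rot"]);d=R.inv().apply(np.array(tgt)-s["eef_pos"])
    print("t",round(s["t"],2),s["eef_pos"].round(1),s["tcp_rot"].round(3),"F",s["ft_force"].round(1),"open",round(s["opening"]*95.1,1),"units",(d/150).round(3))
E
python3 - <<'E'
from h import *
togo([450,237,214])
c,d=ray("wrist",(320,200));s=monitor.state();R=Ro.from_euler("xyz",s["tcp_rot"])
print("cam in tool",R.inv().apply(c-s["eef_pos"]),R.inv().apply(d),s["joints"])
E
```

```text
t 0.6 [191.1 595.  214.4] [-3.141 -0.    -2.995] F [ 0.1 -0.6 -0.7] open 60.7 units [-1.358 -2.613  0.003]
cam in tool [  82.21647434   -0.75204953 -169.00494418] [-0.29552162  0.01770558  0.95517197] [ 1.15440192e+00  4.91219560e-01  1.55917629e+00  1.08963236e-05
  1.09168264e+00 -5.63254080e-01]
```

>>> {"api": "move_arm", "payload": {
  "moves": [-0.17, -0.327, 0, 0, -0.17, -0.327, 0, 0, -0.17, -0.327, 0, 0, -0.17, -0.327, 0, 0, -0.17, -0.327, 0, 0, -0.17, -0.327, 0, 0, -0.17, -0.327, 0, 0, -0.17, -0.327, 0, 0, 0, 0, 0, 0, 0, 0, 0, 0]
}}

```text
t: 1.85
eef_pos: [450.5, 237.1, 214.5]
tcp_rot: [3.141, -0.0, -2.997]
ft_force: [-0.8, 0.0, -0.5]
opening: 0.507
grip_force: 0.0
```

```bash
python3 - <<'E'
from h import *
togo([450,237,32])
i=viewer.camera_info("wrist");im=viewer.read_camera("wrist");cv2.imwrite("pics/w1.png",im[:,:,::-1])
for nm,c,z in(("blue",((100,120,30),(125,255,255)),50),("red",((0,150,60),(6,255,255)),50)):
    for c0,a,r in blobs(im,*c,(0,0,640,400),30): print(nm,c0,a,onz("wrist",c0,z,i)[:2].round(1),[onz("wrist",p,z,i).round(0)[:2].tolist() for p in cv2.boxPoints(r)])
E
```

```text
t 1.85 [450.5 237.1 214.5] [ 3.141 -0.    -2.997] F [-0.8  0.  -0.5] open 48.3 units [ 0.003 -0.     1.217]
blue [313.9 230.4] 934 [509. 244.] [[523.0, 197.0], [507.0, 196.0], [495.0, 294.0], [510.0, 296.0]]
red [293.4 270.2] 107 [565.6 226.5] [[559.0, 219.0], [557.0, 232.0], [571.0, 234.0], [573.0, 221.0]]
red [315.2 270.3] 108 [561.8 253.3] [[563.0, 244.0], [551.0, 252.0], [560.0, 263.0], [573.0, 255.0]]
red [336.8 270.5] 107 [558.2 280. ] [[560.0, 271.0], [548.0, 279.0], [557.0, 289.0], [569.0, 282.0]]
```

View pics/w1.png

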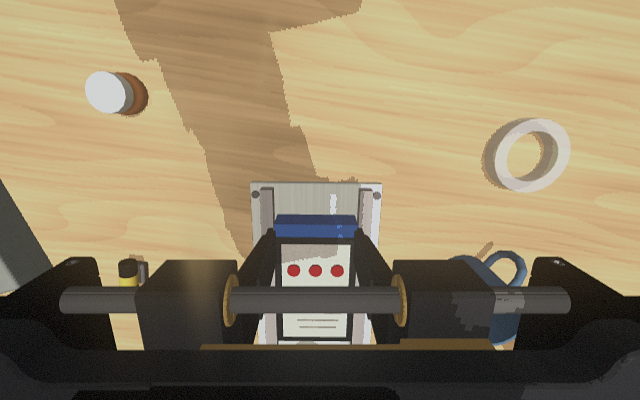

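The wrist view shows the blue bar centred at (314,225), lined up between the fingers. The base plate's front edge is at row 183, and the jar at (110,92) and tape at (527,155) are clear. I'll descend in front of the cassette.

>>> {"api": "move_arm", "payload": {
  "moves": [0, 0, 0.3, 0, 0, 0, 0.3, 0, 0, 0, 0.3, 0, 0, 0, 0.2, 0, 0, 0, 0.117, 0, -0.12, 0, 0, 0, -0.08, 0, 0, 0, 0, 0, 0, 0]
}}

```text
t: 2.9
eef_pos: [480.7, 242.2, 32.2]
tcp_rot: [3.141, 0.001, -2.993]
ft_force: [0.5, -0.8, 0.1]
opening: 0.507
grip_force: 0.0
```

```bash
python3 - <<'E'
from h import *
T=np.eye(4)
# front edge of base plate from the top view, cassette centre line
for px,z in(((234,214),12),):
    print(onz("top",px,z))
u=np.array([.990,.142])
for px in((225,215),(274,210)):
    p=onz("top",px,12);print(p.round(1),"along",(p[:2]-[501,244.6])@u)
togo([501,244.6,32])
E
```

```text
[454.98256653 295.20491746  12.        ]
[451.9 325.7  12. ] along -37.06227352044583
[467.  159.7  12. ] along -45.68849488309351
t 2.9 [480.7 242.2  32.2] [ 3.141e+00  1.000e-03 -2.993e+00] F [ 0.5 -0.8  0.1] open 48.2 units [-0.137 -0.004  0.002]
```

>>> {"api": "move_arm", "payload": {
  "moves": [-0.06, 0, 0, 0, -0.06, 0, 0, 0, -0.06, 0, 0, 0, -0.06, 0, 0, 0, -0.06, 0, 0, 0, -0.06, 0, 0, 0]
}}

```text
t: 3.65
eef_pos: [534.4, 249.3, 32.0]
tcp_rot: [-3.142, -0.0, -2.994]
ft_force: [-1.7, -3.0, 1.8]
opening: 0.504
grip_force: 1.3
```

>>> {"api": "move_arm", "payload": {
  "moves": [-0.03, 0, 0, 0, -0.03, 0, 0, 0]
}}

```text
t: 3.9
eef_pos: [542.9, 250.7, 32.0]
tcp_rot: [-3.142, -0.0, -2.994]
ft_force: [-2.0, -2.0, 0.2]
opening: 0.505
grip_force: 1.1
```

>>> {"api": "move_arm", "payload": {
  "moves": [-0.02, 0, 0, 0, -0.02, 0, 0, 0]
}}

```text
t: 4.15
eef_pos: [548.6, 251.6, 32.0]
tcp_rot: [3.142, -0.0, -2.994]
ft_force: [-2.4, -1.9, 0.1]
opening: 0.508
grip_force: 1.1
```

>>> {"api": "move_arm", "payload": {
  "moves": [-0.02, 0, 0, 0, -0.02, 0, 0, 0]
}}

```text
t: 4.4
eef_pos: [553.2, 252.3, 31.9]
tcp_rot: [-3.141, -0.004, -2.994]
ft_force: [-15.9, -3.2, 9.7]
opening: 0.506
grip_force: 7.9
```

>>> {"api": "move_arm", "payload": {
  "moves": [-0.015, 0, 0, 0, -0.015, 0, 0, 0]
}}

```text
t: 4.65
eef_pos: [553.5, 252.3, 31.9]
tcp_rot: [-3.141, -0.013, -2.995]
ft_force: [-33.7, -4.6, 21.2]
opening: 0.503
grip_force: 16.9
```

The cassette is at its stop, with firm resistance near the expected travel. I'll back off, rise and turn to the panel yaw.

>>> {"api": "move_arm", "payload": {
  "moves": [0.1, 0, 0, 0, 0.3, 0, 0, 0, 0, 0, -0.3, 0, 0, 0, -0.3, 0, 0, 0, -0.3, 0, 0, 0, 0, -0.087, 0, 0, 0, -0.086, 0, 0, 0, 0]
}}

```text
t: 5.65
eef_pos: [500.1, 244.6, 167.5]
tcp_rot: [3.142, 0.002, -2.723]
ft_force: [-0.2, 0.0, -0.5]
opening: 0.501
grip_force: 0.0
```

```bash
python3 - <<'E'
from h import *
togo([571.5,-222.5,167])
i=viewer.camera_info("top");im=viewer.read_camera("top");print([ (b[0],b[1]) for b in blobs(im,(0,170,90),(6,255,255),(215,120,290,205),3)])
E
```

```text
t 5.65 [500.1 244.6 167.5] [ 3.142e+00  2.000e-03 -2.723e+00] F [-0.2  0.  -0.5] open 47.6 units [ 8.320e-01 -3.038e+00  2.000e-03]
[(array([241.1, 161.9]), np.int32(8)), (array([249.5, 161. ]), np.int32(8))]
```

>>> {"api": "move_arm", "payload": {
  "moves": [0.092, -0.338, 0, 0, 0.092, -0.338, 0, 0, 0.092, -0.338, 0, 0, 0.092, -0.338, 0, 0, 0.092, -0.338, 0, 0, 0.092, -0.338, 0, 0, 0.092, -0.338, 0, 0, 0.092, -0.338, 0, 0, 0.096, -0.334, 0, 0, 0, 0, 0, 0]
}}

```text
t: 6.95
eef_pos: [571.6, -226.0, 166.5]
tcp_rot: [-3.141, 0.0, -2.728]
ft_force: [-0.2, 0.1, -0.8]
opening: 0.505
grip_force: 0.0
```

```bash
python3 - <<'E'
from h import *
togo([571.5,-222.5,85])
i=viewer.camera_info("wrist");im=viewer.read_camera("wrist");cv2.imwrite("pics/w2.png",im[:,:,::-1])
for nm,c,z in(("yel",((22,130,80),(35,255,255)),77),("red",((0,170,60),(6,255,255)),76)):
    for c0,a,r in blobs(im,*c,(0,0,640,400),30): print(nm,c0,a,onz("wrist",c0,z,i)[:2].round(1))
E
```

```text
t 6.95 [ 571.6 -226.   166.5] [-3.141  0.    -2.728] F [-0.2  0.1 -0.8] open 48.0 units [-0.008  0.022  0.544]
yel [281.3 144.8] 349 [ 536.1 -273.3]
yel [284.8 200.3] 446 [ 580.7 -252. ]
yel [349.9 199.6] 445 [ 556.6 -198.8]
```

View pics/w2.png

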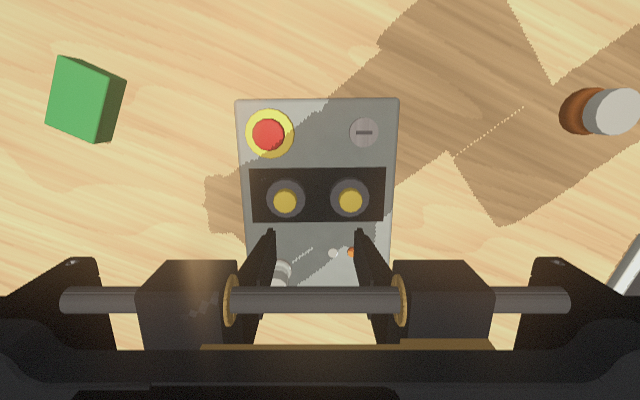

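The wrist view shows the yellow buttons at (285,200) and (350,200), centred between the fingers. The red stop is at (268,133), clear of the fingers. I'll go down to just above the buttons.

>>> {"api": "move_arm", "payload": {
  "moves": [0, 0.015, 0.2, 0, 0, 0, 0.2, 0, 0, 0, 0.1, 0, 0, 0, 0.04, 0, 0, 0, 0, 0, 0, 0, 0, 0]
}}

```text
t: 7.75
eef_pos: [570.9, -220.8, 86.9]
tcp_rot: [-3.141, 0.001, -2.722]
ft_force: [-0.5, 0.5, 0.1]
opening: 0.503
grip_force: 0.0
```

```bash
python3 - <<'E'
from h import *
togo([570.5,-224,77])
im=viewer.read_camera("wrist");sc=viewer.read_camera("scene")
a=cv2.resize(im[130:330,220:420],(400,400),interpolation=2);b=cv2.resize(sc[130:220,190:280],(400,400),interpolation=2)
cv2.imwrite("pics/w3.png",np.hstack([a,b])[:,:,::-1])
E
```

```text
t 7.75 [ 570.9 -220.8   86.9] [-3.141e+00  1.000e-03 -2.722e+00] F [-0.5  0.5  0.1] open 47.8 units [ 0.011 -0.019  0.066]
```

View pics/w3.png

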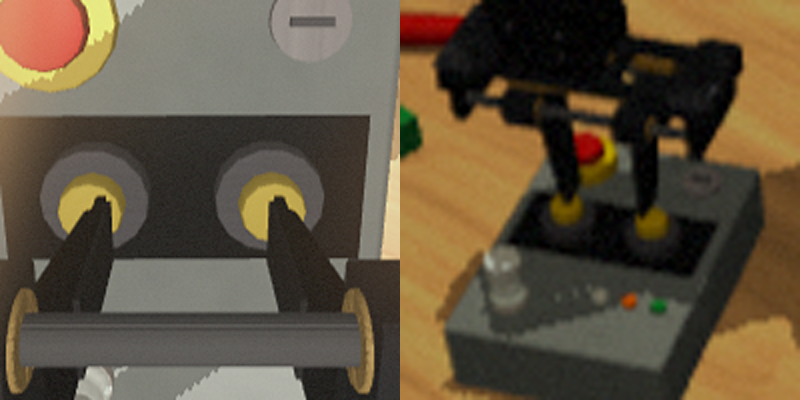

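The view at 10 mm above shows both tips over the buttons, about 2–3 mm too far toward panel +y. I'll correct that, open slightly, and come down gently.

>>> {"api": "move_arm", "payload": {
  "moves": [0.005, -0.018, 0, 0, 0, 0, 0.03, 0, 0, 0, 0.02, 0, 0, 0, 0, 0],
  "claw": 51
}}

```text
t: 8.35
eef_pos: [570.7, -223.3, 78.1]
tcp_rot: [3.141, -0.0, -2.722]
ft_force: [-0.4, 0.5, 0.1]
opening: 0.537
grip_force: 0.0
```

```bash
python3 - <<'E'
from h import *
togo([570.5,-224,71])
im=viewer.read_camera("wrist");sc=viewer.read_camera("scene")
a=cv2.resize(im[130:330,220:420],(400,400),interpolation=2);b=cv2.resize(sc[150:200,205:255],(400,400),interpolation=2)
cv2.imwrite("pics/w4.png",np.hstack([a,b])[:,:,::-1])
E
```

```text
t 8.35 [ 570.7 -223.3   78.1] [ 3.141 -0.    -2.722] F [-0.4  0.5  0.1] open 51.0 units [ 0.003 -0.004  0.047]
```

View pics/w4.png

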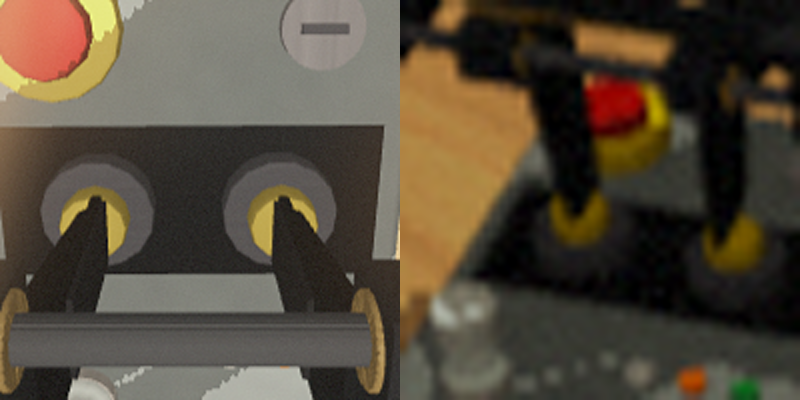

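Both tips sit over the button tops. I'll press.

>>> {"api": "move_arm", "payload": {
  "moves": [0, 0, 0.015, 0, 0, 0, 0.015, 0, 0, 0, 0.01, 0]
}}

```text
t: 8.82
eef_pos: [571.0, -223.5, 72.8]
tcp_rot: [-3.141, 0.0, -2.722]
ft_force: [-0.5, 0.3, 5.8]
opening: 0.536
grip_force: 3.1
```

>>> {"api": "move_arm", "payload": {
  "moves": [0, 0, 0.008, 0, 0, 0, 0.005, 0, 0, 0, 0, 0]
}}

```text
t: 9.2
eef_pos: [571.0, -223.5, 71.3]
tcp_rot: [-3.141, 0.001, -2.722]
ft_force: [-1.6, 1.3, 8.9]
opening: 0.537
grip_force: 4.6
```

>>> {"api": "move_arm", "payload": {
  "moves": [0, 0, 0.007, 0, 0, 0, 0, 0]
}}

```text
t: 9.45
eef_pos: [571.1, -223.5, 71.2]
tcp_rot: [-3.141, 0.001, -2.722]
ft_force: [-5.2, 2.5, 19.1]
opening: 0.538
grip_force: 9.3
```

>>> {"api": "move_arm", "payload": {
  "moves": [0, 0, 0.007, 0, 0, 0, 0, 0]
}}

```text
t: 9.7
eef_pos: [571.1, -223.5, 71.0]
tcp_rot: [-3.14, 0.001, -2.722]
ft_force: [-8.6, 3.6, 27.9]
opening: 0.536
grip_force: 14.1
```

>>> {"api": "move_arm", "payload": {
  "moves": [0, 0, 0, 0, 0, 0, 0, 0, 0, 0, 0, 0, 0, 0, 0, 0, 0, 0, 0, 0, 0, 0, 0, 0, 0, 0, 0, 0, 0, 0, 0, 0, 0, 0, 0, 0, 0, 0, 0, 0]
}}

```text
t: 10.95
eef_pos: [571.1, -223.5, 71.0]
tcp_rot: [-3.14, 0.001, -2.722]
ft_force: [-7.8, 3.3, 27.6]
opening: 0.539
grip_force: 14.0
```

>>> {"api": "move_arm", "payload": {
  "moves": [0, 0, 0, 0, 0, 0, 0, 0, 0, 0, 0, 0, 0, 0, 0, 0, 0, 0, 0, 0, 0, 0, 0, 0, 0, 0, 0, 0, 0, 0, 0, 0, 0, 0, 0, 0, 0, 0, 0, 0]
}}

```text
t: 12.2
eef_pos: [571.1, -223.5, 71.1]
tcp_rot: [-3.14, 0.001, -2.722]
ft_force: [-7.1, 2.9, 28.1]
opening: 0.533
grip_force: 14.0
```

>>> {"api": "move_arm", "payload": {
  "moves": [0, 0, 0, 0, 0, 0, 0, 0, 0, 0, -0.1, 0, 0, 0, -0.3, 0, 0, 0, -0.3, 0, 0, 0, 0, 0, 0, 0, 0, 0]
}}

```text
t: 13.08
eef_pos: [570.5, -223.2, 172.8]
tcp_rot: [3.141, -0.001, -2.722]
ft_force: [-0.9, -0.1, -1.2]
opening: 0.535
grip_force: 0.0
```

```bash
python3 - <<'E'
from h import *
togo([570.5,-224,71])
im=viewer.read_camera("wrist");sc=viewer.read_camera("scene")
a=cv2.resize(im[80:280,200:440],(400,333),interpolation=2);b=cv2.resize(sc[130:330,190:430],(400,333),interpolation=2)
cv2.imwrite("pics/w5.png",np.hstack([a,b])[:,:,::-1])
E
```

```text
t 13.07 [ 570.5 -223.2  172.8] [ 3.141e+00 -1.000e-03 -2.722e+00] F [-0.9 -0.1 -1.2] open 50.9 units [ 0.002 -0.005  0.679]
```

View pics/w5.png

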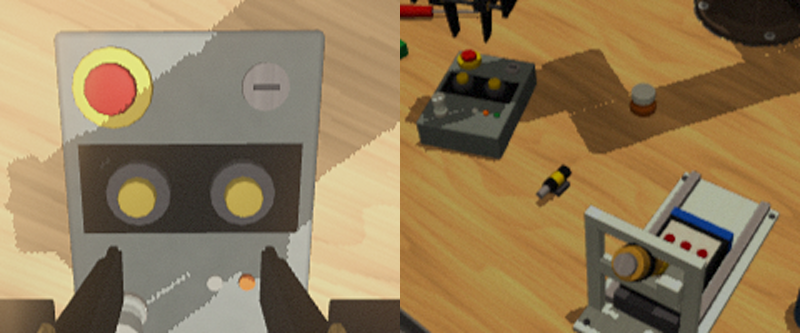

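The buttons are back up at (138,197) and (243,197) in the left crop. The cassette is under the tube, the vial is still standing, and the arm is clear. I'm handing the job in.

```bash
python3 -c "
from cell import order
print(order.job_done())"
```

```text
the job is handed in; nothing more can be done
None
```

The cassette was pushed to its stop, then both yellow buttons were pressed to their stops together, held about three seconds and released; the job was handed in at about 13 s with the arm clear of everything.

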